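Press a headed bushing home in a sprung bearing housing

TASK

Fit the brass headed bushing into the bore of the steel housing on the press stand: start its sleeve upright in the bore by hand, let go of it while it still stands proud, then press it fully home with the closed fingertips on its head until the shoulder sits flush on the housing's face. Finish the press with a firm push of 14 N or more on the seated head, never push on the bushing or the housing with more than 25 N, and leave the loose items nearby where they are.

Things in the scene. Friction and masses are not known exactly. Their poses are not given: they have to be found in the camera images.
- bushing: Brass headed bushing, loose, standing upright on its sleeve on the bench. Round head 40 mm in diameter, 14 mm tall, on a sleeve 28 mm in diameter, 22 mm long (36 mm overall); the sleeve's foot narrows to 26 mm over its last 5 mm. A 16 mm hole runs through it (treat as closed). Mass 0.06 to 0.12 kg. Origin: centre of the sleeve's lower end; z up its axis to the head.
- shoulder (a point): The bushing's shoulder: centre of the flat underside of its head, 22 mm above the bushing's origin; z along the bushing's axis to the head. The head's top lies 14 mm above it.
- housing: Plain steel block 96 x 96 x 40 mm, bored through vertically, level on a low fixed stand (dark base plate 120 x 120 mm), its top 64 to 80 mm above the bench. It rides on a slide that yields to a push of 3 to 8 N and stays where pushed, until it meets a hidden stop 2 to 10 mm lower (differs each time); beyond, it gives a few mm more on stiff springs. Origin: centre of its underside; z up.
- bore_mouth (a point): Centre of the bore's mouth in the block's top face, 40 mm above the housing's origin; z up; sinks with the block. Bore 29 mm wide, small chamfer. The sleeve drops in freely for about 7 mm; then sprung pads in the wall make a tight fit that takes roughly 6 to 13 N to push through and holds the bushing where it is left. Home: shoulder level with this point.
- loupe: Bystander: black eye loupe, 36 mm wide and 36 mm tall, standing. Origin: centre of its underside.
- tweezers: Bystander: steel tweezers lying flat, 126 mm long along their y axis, 16 mm wide, 10 mm tall. Origin: middle of the underside.
- marker: Bystander: capped black marker pen lying flat, 138 mm long along its y axis, 10 mm wide, 12 mm tall. Origin: middle of the underside.

How it is judged:
On the way, in this order (a step that is already met when the one before it is completed fails the run):
1. the bushing is started roughly upright in the bore and let go, its shoulder still 5 to 19 mm above the housing's face (z of shoulder in the frame of bore_mouth between 0.005 and 0.019 m and horizontal distance between shoulder and bore_mouth below 0.006 m and angle between the z axis of bushing and the z axis of housing, either way round below 0.25 rad and contact force between the fingers and bushing below 0.5 N), for 0.1 s.
2. the shoulder is home on the housing's face (within 1.5 mm) while the fingertips push on the bushing with at least 14 N (z of shoulder in the frame of bore_mouth below 0.0015 m and horizontal distance between shoulder and bore_mouth below 0.003 m and contact force between the fingers and bushing above 14 N), for 0.1 s.
At the end, for the whole second after the job is handed in: The bushing stands upright in the bore, sleeve down, released and at rest, with its shoulder within 1.5 mm of the housing's face, within 3 mm of the bore's axis and within 0.05 rad of square (z of shoulder in the frame of bore_mouth between -0.0025 and 0.0015 m and horizontal distance between shoulder and bore_mouth below 0.003 m and angle between the z axis of bushing and the z axis of housing, either way round below 0.05 rad and angle between bushing's own z axis and vertical below 0.06 rad and linear speed of bushing below 0.02 m/s); the robot touches nothing.
It fails at once if the fingers press on the housing with more than 25 N, or the bushing is forced against it with more than 25 N before it has entered the bore (its shoulder still over 16 mm above the face) (contact force between the fingers and housing above 25 N or (z of shoulder in the frame of bore_mouth above 0.016 m and contact force between bushing and housing above 25 N)).
It fails at once if the fingers bear on the bushing with more than 25 N (by pushing or gripping it) when it is down in the tight part of the bore, its shoulder less than 10 mm above the face (z of shoulder in the frame of bore_mouth below 0.01 m and horizontal distance between shoulder and bore_mouth below 0.003 m and contact force between the fingers and bushing above 25 N).
It fails at once if a bystander is moved by more than 30 mm (distance of any of loupe, tweezers, marker from where it was at the start of the episode above 0.03 m).
It also fails if it takes over 58 s, if anything falls off the work surface, if the arm or the gripper's body presses on something with over 40 N, if the wrist force passes 120 N, or if a joint passes its speed limit or range.

ROBOT

A 7-joint arm with a two-finger parallel gripper is mounted at the origin on a cart in front of the work surface, level with it; the furniture and walls round the work are solid. World frame = base frame: x ahead of the robot, y to its left, z up, the work surface at z = 0. Lengths are in m, angles in rad, forces in N, time in s.
With the tool pointing down it reaches from about 0.4 to 0.85 m from the base axis. Payload 10.4 kg.
Tool frame: the origin (TCP) lies midway between the tips of the shut fingers; the grasp point (between the pads) lies 19 mm behind it (manip.pinch_z is the distance from the TCP to the grasp point, in m); y points along the fingers, x is the direction in which the jaws open and shut, and the axes are right-handed (so a half turn about y gives the same grasp; the last joint's range is limited). The gripper opens to 85 mm and grips with 20 to 120 N. Pads are 22 mm wide; open, the fingers measure 114 mm over their backs; the gripper's body (76 mm by 85 mm) begins 54 mm behind the grasp point. The pads swing forward as they close: fully open they stand 13 mm farther back than shut.
Start: joints at [1.293, 0.332, -0.065, 1.46, 0.022, 1.35, -0.088], TCP at [0.158, -0.605, 0.231] pointing down, gripper open.
Joint ranges: [-2.6, 2.6], [-0.5, 2.12], [-1.47, 1.34], [0.16, 2.42], [-1.27, 4.41], [0.06, 2.06], [-2.6, 2.6]. Speed limits (rad/s): [2.22, 2.22, 2.79, 2.79, 3.14, 3.14, 3.14].

INTERFACE

Orientations are given as a unit quaternion [x, y, z, w].
In Python, from workcell import manip gives the robot as it stands.
- The arm moves only by the shell command python3 -m pendant 'ROWS' [OPENING] [FORCE]. ROWS is a JSON object of lists of equal length, an entry for each row: "offset": the shift along the tool's x, y, z scaled (see below), a list of three; "turn": the turn, a rotation vector about the tool's x, y, z scaled (see below), a list of three. A call has 1 to 12 rows; each row is the pose to reach, as a shift and turn from the pose measured when the call began, along the tool's axes at that moment; what a row does not reach only later rows make up. The controller multiplies each number of a shift by 200 mm and each number of a turn by 45 degrees. A row lasts 1/8 s, in which the tool goes at most 62.5 mm and 10.7 degrees, less where a joint would pass 70% of its speed; a pose out of reach is approached as far as the arm can. A call with a number of a shift or a turn outside -1 to 1 is refused whole. A call with a gripper value outside its range is refused whole. OPENING is the opening in per cent of the stroke, from 0 (shut) to 100 (fully open), set as the call begins (- or left out, the last holds). The fingers move at their own pace and stop on an object; FORCE is the grip in N (left out, the last holds). Time passes only in rows, so rows that repeat a pose let the fingers close. It gives the time, the measured TCP pose, the force and the opening at its end, in the units of the state.
- manip.get_obs(): the state, without advancing time (a new reading comes with each control period).
- manip.camera(name): name is "scene" or "top" or "wrist"; returns (picture, depth): 480x640x3 uint8, red, green, blue; 480x640 float32, m along the optical axis (not along the pixel's ray), 0 where there is no reading.
- manip.camera_model(name): a dict with "intrinsics" (3x3 intrinsics, pixels), "R" (3x3) and "t" (3): a world point X has camera coordinates R X + t; the wrist camera has in their place "tool_from_camera" (4x4, takes a point from camera to tool coordinates, whose origin is the TCP and whose axes are the tool frame's). Camera axes: x right, y down, z forward; pixel columns grow to the right and rows downward; lengths in m; the calibration is good to about 2 mm. The wrist camera is an equidistant fisheye: a pixel r from the principal point sees the ray r / f radians off the axis. A picture is of the moment at which its call begins: read the wrist's pose just before it. camera_model takes no time and is no camera call.
- manip.hand_in(): hands the job in, once; it reports no verdict.
The state is a dict: "clock": time; "joint_pos": joint angles; "joint_velocities": joint speeds; "tau": joint torques, N m; "position": TCP position; "ee_rot": TCP orientation; "ft_force": force on the tool from outside, world axes, zero at the start; "torque": the same for the moment, N m; "grip_width": opening from 0.0 (shut) to 1.0 (fully open).
Only numpy, scipy, OpenCV 4.12 (cv2) and the standard library are available. Lean on these libraries where they do the work, as an engineer would, in place of code of your own. Each camera call takes 0.05 s, during which the arm holds its last target. There are 200 camera calls.

## Working session

There is one attempt and no reset: what is moved stays moved. The work goes in short steps, Python scripts to look and compute and a shell command to move; the robot and the scene stay as the last step left them, time stands still between calls to the robot, and variables do not carry over. Pictures are saved under pics/ and viewed, about 8 in all and at most 12, crops included, and the job is handed in when it is done.

```bash
ls; mkdir -p pics
python3 - <<'E'
from workcell import manip
import cv2,numpy as np
o=manip.get_obs();print({k:np.round(v,3) for k,v in o.items()}, manip.pinch_z)
for n in("scene","top"):
    p,d=manip.camera(n);cv2.imwrite(f"pics/{n}0.png",p[:,:,::-1]);np.save(f"{n}0.npy",d)
    m=manip.camera_model(n);print({k:np.round(v,3).tolist() for k,v in m.items()})
print({k:np.round(v,3).tolist() for k,v in manip.camera_model("wrist").items()})
E
```

```text
pics
{'clock': np.float64(0.0), 'joint_pos': array([ 1.293,  0.333, -0.065,  1.461,  0.022,  1.35 , -0.089]), 'joint_velocities': array([-0.001,  0.002,  0.001,  0.001, -0.001, -0.   , -0.   ]), 'tau': array([-0.0000e+00, -6.2545e+01,  4.9000e-02, -3.9160e+01,  1.6000e-02,
        1.0000e-02,  0.0000e+00]), 'position': array([ 0.157, -0.604,  0.23 ]), 'ee_rot': array([-0.559,  0.433, -0.432,  0.56 ]), 'ft_force': array([ 0.024,  0.482, -0.017]), 'torque': array([ 0.049, -0.018, -0.056]), 'grip_width': np.float64(1.002)} 0.0187
{'intrinsics': [[464.143, 0.0, 319.901], [0.0, 464.143, 246.588], [0.0, 0.0, 1.0]], 'R': [[-0.459, -0.888, -0.016], [-0.658, 0.352, -0.666], [0.597, -0.296, -0.746]], 't': [0.079, 0.451, 0.527]}
{'intrinsics': [[467.451, 0.0, 323.129], [0.0, 467.451, 237.493], [0.0, 0.0, 1.0]], 'R': [[-0.006, -1.0, 0.01], [-0.997, 0.005, -0.079], [0.079, -0.011, -0.997]], 't': [-0.193, 0.506, 0.892]}
{'intrinsics': [[371.648, 0.0, 315.206], [0.0, 371.648, 243.891], [0.0, 0.0, 1.0]], 'tool_from_camera': [[1.0, -0.001, -0.001, 0.001], [0.001, -0.309, 0.951, -0.142], [-0.001, -0.951, -0.309, 0.079], [0.0, 0.0, 0.0, 1.0]]}
```

View pics/top0.png

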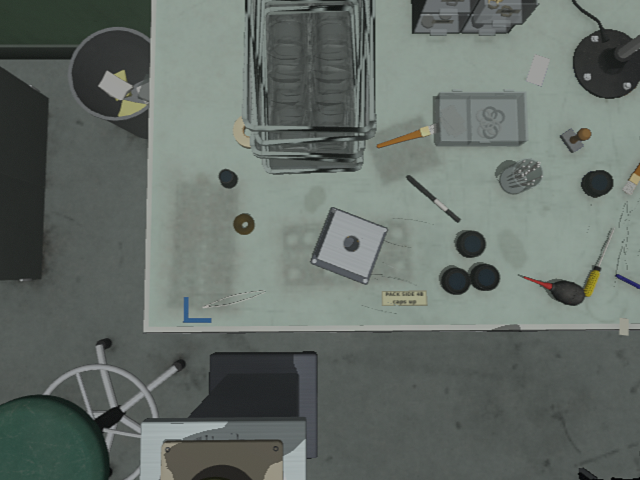

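View pics/scene0.png

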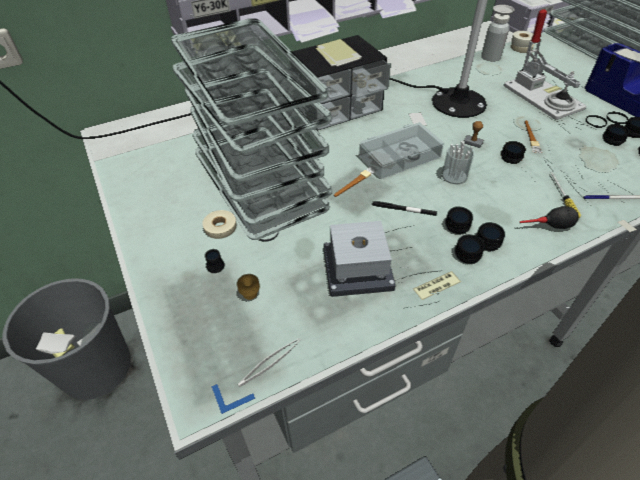

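Top view: bushing head at (244,224), bore at (351,243), loupe (228,178), tweezers (235,298), marker (432,198), and a tall tray stack at (310,90). Next I turn these into positions.

```bash
cat > h.py <<'E'
import numpy as np,cv2
from workcell import manip
from scipy.spatial.transform import Rotation as R
def ray(n,u,v):
    m=manip.camera_model(n);K=np.array(m["intrinsics"]);x=np.array([(u-K[0,2])/K[0,0],(v-K[1,2])/K[1,1],1])
    Rm=np.array(m["R"]);return -Rm.T@np.array(m["t"]),Rm.T@x
def at_z(n,u,v,z):
    c,d=ray(n,u,v);return c+d*(z-c[2])/d[2]
def by_depth(n,u,v,D):
    c,d=ray(n,u,v);return c+d*D[v,u]
def wrist_pts(o,uv,z):  # pixel -> world at height z, wrist fisheye
    m=manip.camera_model("wrist");K=np.array(m["intrinsics"]);T=np.array(m["tool_from_camera"])
    a=(np.array(uv,float)-K[:2,2])/K[0,0];r=np.hypot(*a);d=np.r_[a/r*np.sin(r),np.cos(r)]
    Q=R.from_quat(o["ee_rot"]);c=Q.apply(T[:3,3])+o["position"];d=Q.apply(T[:3,:3]@d)
    return c+d*(z-c[2])/d[2]
def go(p,yaw=None,o=None):  # offset (units) to world point p, and turn to tool-down with x axis at yaw (mod pi)
    o=o or manip.get_obs();Q=R.from_quat(o["ee_rot"])
    off=Q.inv().apply(np.array(p)-o["position"])/.2
    t=None
    if yaw is not None:
        b=None
        for k in(0,np.pi):
            x=np.array([np.cos(yaw+k),np.sin(yaw+k),0]);z=np.array([0,0,-1]);M=np.c_[x,np.cross(z,x),z]
            rv=(Q.inv()*R.from_matrix(M)).as_rotvec()
            if b is None or np.linalg.norm(rv)<np.linalg.norm(b):b=rv
        t=b/(np.pi/4)
    print("offset",np.round(off,4).tolist(),"turn",None if t is None else np.round(t,4).tolist())
E
python3 - <<'E'
from h import *
D=np.load("top0.npy");S=np.load("scene0.npy")
for n,u,v in [("bush",244,224),("bushrim",236,224),("bushrim",252,224),("house",370,250),("house",335,235),("loupe",228,178),("tw",235,298),("marker",432,198),("trayfront",310,150),("tray",310,165)]:
    print(n,by_depth("top",u,v,D).round(3))
print("bush",at_z("top",244,224,.036),"scene",at_z("scene",248,280,.036))
print("bore",at_z("top",351,243,.072),"scene",at_z("scene",360,242,.072))
for c in [(331,208),(388,225),(368,284),(312,261)]: print(at_z("top",*c,.072).round(3))
o=manip.get_obs();print(R.from_quat(o["ee_rot"]).as_matrix().round(3))
E
```

```text
bush [ 0.534 -0.038  0.   ]
bushrim [ 0.53  -0.028  0.036]
bushrim [ 0.53  -0.059  0.037]
house [ 0.477 -0.281  0.077]
house [ 0.505 -0.217  0.076]
loupe [ 0.621 -0.011  0.031]
tw [ 0.387 -0.022  0.002]
marker [ 0.583 -0.413  0.012]
trayfront [ 0.632 -0.174  0.193]
tray [ 0.632 -0.172  0.089]
bush [ 0.53016623 -0.04377348  0.036     ] scene [ 0.5344446  -0.04316284  0.036     ]
bore [ 0.49011957 -0.24663665  0.072     ] scene [ 0.49185066 -0.2486155   0.072     ]
[ 0.555 -0.21   0.072]
[ 0.523 -0.315  0.072]
[ 0.415 -0.277  0.072]
[ 0.457 -0.175  0.072]
[[ 0.252 -0.     0.968]
 [-0.968  0.001  0.252]
 [-0.001 -1.    -0.   ]]
```

The tool's y axis is the approach axis, since it points down. I'll head for a point over the housing, turning so the camera is clear of the trays.

```bash
sed -i 's/z=np.array(\[0,0,-1\]);M=np.c_\[x,np.cross(z,x),z\]/y=np.array([0,0,-1]);M=np.c_[x,y,np.cross(x,y)]/' h.py
python3 -m pendant '{"offset":[[-0.05,0,0.1],[-0.2,0,0.3],[-0.35,0,0.55],[-0.5,0,0.8],[-0.62,0,0.95],[-0.65,0,1.0]],"turn":[[0,-0.1,0],[0,-0.25,0],[0,-0.4,0],[0,-0.6,0],[0,-0.75,0],[0,-0.8,0]]}'
python3 - <<'E'
from h import *
go([.48,-.26,.23],0)
E
```

```text
clock: 0.85
position: [0.3199, -0.4261, 0.2307]
ee_rot: [-0.666, 0.237, -0.236, 0.667]
ft_force: [-1.3, 0.7, 0.2]
grip_width: 0.999
offset [0.0978, 0.0047, 1.1492] turn [-0.0019, -0.8683, -0.001]
```

```bash
python3 -m pendant '{"offset":[[0,0,0.15],[0.03,0,0.4],[0.06,0,0.65],[0.09,0,0.85],[0.1,0,0.96],[0.1,0,0.96],[0.1,0,0.96]],"turn":[[0,-0.1,0],[0,-0.3,0],[0,-0.5,0],[0,-0.7,0],[0,-0.82,0],[0,-0.87,0],[0,-0.87,0]]}'
python3 - <<'E'
from h import *
o=manip.get_obs();p,d=manip.camera("wrist");cv2.imwrite("pics/w1.png",p[:,:,::-1])
np.save("w1d.npy",d)
import pickle;pickle.dump(o,open("o1.pkl","wb"))
E
```

```text
clock: 1.72
position: [0.4566, -0.2893, 0.2307]
ee_rot: [-0.706, -0.0, 0.001, 0.708]
ft_force: [1.1, 0.6, -1.1]
grip_width: 1.004
```

View pics/w1.png

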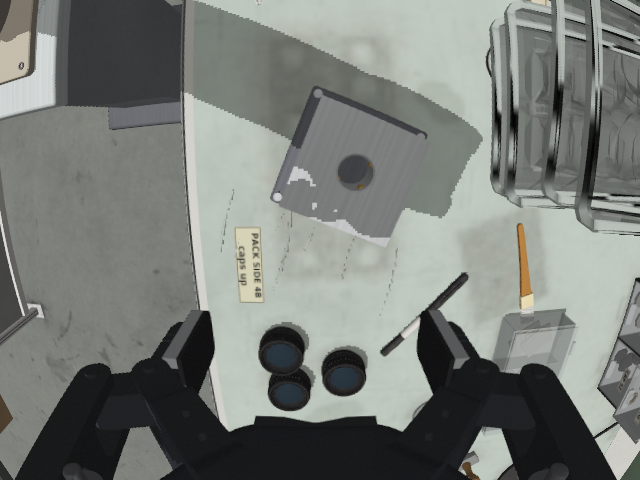

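The wrist view shows the bore mouth at about (355,172), with the fingers at the bottom. Next I compute the bore position, then move over the bushing.

Run:
```python
from h import *
import pickle
o=pickle.load(open("o1.pkl","rb"));d=np.load("w1d.npy")
for z in(.072,.077): print(wrist_pts(o,(355,172),z).round(4), at_z("top",351,243,z).round(4),at_z("scene",360.5,242.5,z).round(4))
# housing plane height from top cam
D=np.load("top0.npy");print([by_depth("top",u,v,D)[2].round(4) for u,v in[(335,220),(375,230),(365,265),(325,255),(350,225)]])
# wrist depth height check
m=manip.camera_model("wrist");K=np.array(m["intrinsics"]);T=np.array(m["tool_from_camera"]);Q=R.from_quat(o["ee_rot"])
for u,v in[(330,150),(390,170),(370,215),(310,200)]:
    a=(np.array([u,v])-K[:2,2])/K[0,0];r=np.hypot(*a);e=np.r_[a/r*np.tan(r),1]*d[v,u]
    print((Q.apply(T[:3,:3]@e+T[:3,3])+o["position"]).round(4))
go([.531,-.044,.16],0)
```

```text
[ 0.4888 -0.2464  0.072 ] [ 0.4901 -0.2466  0.072 ] [ 0.4904 -0.2488  0.072 ]
[ 0.4883 -0.2458  0.077 ] [ 0.4898 -0.2463  0.077 ] [ 0.4866 -0.2462  0.077 ]
[np.float64(0.0782), np.float64(0.0778), np.float64(0.0779), np.float64(0.0785), np.float64(0.0774)]
[ 0.468  -0.2281  0.08  ]
[ 0.5165 -0.2434  0.0784]
[ 0.5015 -0.2811  0.0775]
[ 0.4522 -0.2687  0.0779]
offset [0.3739, 0.3556, 1.2273] turn [-0.0024, 0.0007, -0.0007]
```

```bash
python3 -m pendant '{"offset":[[0.03,0,0.1],[0.12,0,0.35],[0.22,0,0.6],[0.32,0.1,0.85],[0.36,0.2,1.0],[0.37,0.25,1.0],[0.37,0.25,1.0],[0.37,0.25,1.0]],"turn":[[0,0,0],[0,0,0],[0,0,0],[0,0,0],[0,0,0],[0,0,0],[0,0,0],[0,0,0]]}' 80
python3 - <<'E'
from h import *
o=manip.get_obs();p,d=manip.camera("wrist");cv2.imwrite("pics/w2.png",p[:,:,::-1]);np.save("w2d.npy",d)
import pickle;pickle.dump(o,open("o2.pkl","wb"))
E
```

```text
clock: 2.78
position: [0.5303, -0.0906, 0.1816]
ee_rot: [-0.707, 0.0, -0.001, 0.708]
ft_force: [0.1, 0.7, 0.1]
grip_width: 0.797
```

View pics/w2.png

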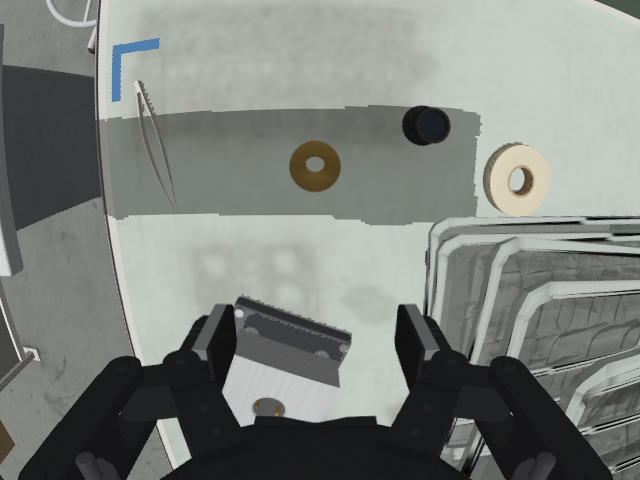

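Bushing head centre is at (315,166.5), clear of the trays and loupe.

Run:
```python
from h import *
import pickle
o=pickle.load(open("o2.pkl","rb"))
a=wrist_pts(o,(315,166.5),.036);b=wrist_pts(o,(289,166),.036);c=wrist_pts(o,(341,166),.036);print(a.round(4),c[0]-b[0], "bore",wrist_pts(o,(268,407),.078).round(4))
go([a[0],a[1],.012],0)
```

```text
[ 0.5302 -0.0421  0.036 ] 0.04029073512674908 bore [ 0.4883 -0.2427  0.078 ]
offset [-0.0014, 0.849, 0.2409] turn [-0.0018, -0.0017, 0.0004]
```

```bash
python3 -m pendant '{"offset":[[0,0.05,0.1],[0,0.2,0.22],[0,0.4,0.24],[0,0.58,0.24],[0,0.72,0.24],[0,0.8,0.24],[0,0.85,0.24],[0,0.85,0.24],[0,0.85,0.24]],"turn":[[0,0,0],[0,0,0],[0,0,0],[0,0,0],[0,0,0],[0,0,0],[0,0,0],[0,0,0],[0,0,0]]}' 80
python3 -c "
from h import *
print(manip.get_obs()['ft_force']);go([.5302,-.0421,.012],0)"
```

```text
clock: 3.95
position: [0.5312, -0.0424, 0.0127]
ee_rot: [-0.707, -0.0, -0.001, 0.708]
ft_force: [-1.0, 0.1, -0.5]
grip_width: 0.797
[-0.9689674   0.10033351 -0.45238524]
offset [-0.0049, 0.0035, 0.0014] turn [-0.0015, -0.0019, 0.0022]
```

```bash
python3 -m pendant '{"offset":[[0,0,0],[0,0,0],[0,0,0],[0,0,0],[0,0,0],[0,0,0]],"turn":[[0,0,0],[0,0,0],[0,0,0],[0,0,0],[0,0,0],[0,0,0]]}' 0 30
python3 -m pendant '{"offset":[[0,-0.03,0],[0,-0.12,0],[0,-0.25,0],[0,-0.4,0],[0,-0.52,0],[0,-0.58,0],[0,-0.6,0],[0,-0.6,0]],"turn":[[0,0,0],[0,0,0],[0,0,0],[0,0,0],[0,0,0],[0,0,0],[0,0,0],[0,0,0]]}'
python3 - <<'E'
from h import *
print(manip.get_obs()['ft_force'])
p,d=manip.camera("wrist");cv2.imwrite("pics/w3.png",p[:,:,::-1])
go([.4885,-.245,.135],0)
E
```

```text
clock: 4.7
position: [0.5317, -0.0425, 0.0136]
ee_rot: [-0.707, -0.0, -0.002, 0.707]
ft_force: [-1.9, 0.6, 5.6]
grip_width: 0.455
clock: 5.7
position: [0.5311, -0.0426, 0.1332]
ee_rot: [-0.707, -0.0, -0.001, 0.707]
ft_force: [-1.2, 0.8, -0.6]
grip_width: 0.453
[-1.19431713  0.79515041 -0.58807656]
offset [-0.2104, -0.012, -1.0124] turn [-0.0012, -0.0021, 0.0021]
```

View pics/w3.png

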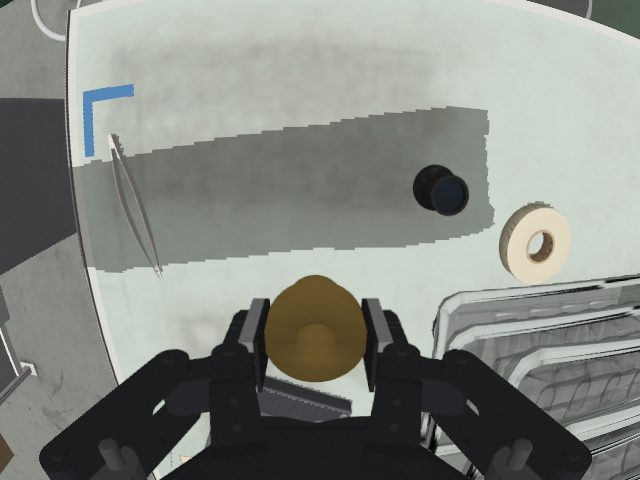

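The bushing is held upright, with its head at (316,328) between the pads. Now a look just short of the bore, with bushing and bore in one view.

```bash
python3 -m pendant '{"offset":[[-0.05,-0.05,-0.05],[-0.12,-0.12,-0.2],[-0.18,-0.16,-0.4],[-0.21,-0.16,-0.62],[-0.21,-0.16,-0.84],[-0.21,-0.16,-1.0],[-0.21,-0.16,-1.0]],"turn":[[0,0,0],[0,0,0],[0,0,0],[0,0,0],[0,0,0],[0,0,0],[0,0,0]]}'
python3 -m pendant '{"offset":[[0,0,-0.08],[0,0,-0.2],[0,0,-0.24],[0,0,-0.24],[0,0,-0.24]],"turn":[[0,0,0],[0,0,0],[0,0,0],[0,0,0],[0,0,0]]}'
python3 - <<'E'
from h import *
import pickle
o=manip.get_obs();p,d=manip.camera("wrist");pickle.dump(o,open("o4.pkl","wb"))
c=p[80:400,200:440,::-1];cv2.imwrite("pics/w4.png",cv2.resize(c,None,fx=1.8,fy=1.8,interpolation=cv2.INTER_CUBIC))
E
```

```text
clock: 6.62
position: [0.4869, -0.2459, 0.1644]
ee_rot: [-0.707, 0.002, -0.003, 0.707]
ft_force: [0.9, 0.9, -0.6]
grip_width: 0.455
clock: 7.25
position: [0.4869, -0.2931, 0.1643]
ee_rot: [-0.707, 0.002, -0.002, 0.708]
ft_force: [0.3, 0.5, -1.2]
grip_width: 0.454
```

View pics/w4.png

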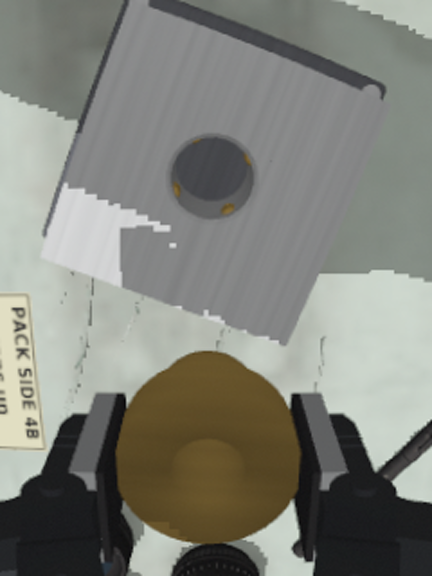

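Run:
```python
from h import *
import pickle
o=pickle.load(open("o4.pkl","rb"));f=lambda u,v:(200+u/1.8,80+v/1.8);P=o["position"];zf=P[2]-.0132
b=wrist_pts(o,f(211.5,176),.078);print("bore",b, b-P)
print("bore diam",wrist_pts(o,f(255,176),.078)[0]-wrist_pts(o,f(168,176),.078)[0])
for z in(zf,zf+.003): 
  q=wrist_pts(o,f(207.5,351),z);print("foot c",q-[0,.013,0]-P)
  q=wrist_pts(o,f(208,543),z+.036);print("head c",q+[0,.020,0]-P)
l,r=[wrist_pts(o,f(u,455),zf+.036)-P for u in(116,300)];print("head x",l,r)
```

```text
bore [ 0.48863825 -0.2455366   0.078     ] [ 0.00177332  0.04751547 -0.08633192]
bore diam 0.02990686727951336
foot c [ 0.00016455  0.00033238 -0.0132    ]
head c [6.49216310e-05 1.05829918e-03 2.28000000e-02]
foot c [ 0.00017168  0.00158344 -0.0102    ]
head c [7.67033665e-05 3.49473745e-03 2.58000000e-02]
head x [-0.01905677  0.00466624  0.0228    ] [0.01947079 0.00441159 0.0228    ]
```

Bore at crop (211.5,176), head at (208,450), foot edge at (207.5,351); sizes agree (about 29 and 40 mm). I need +1.7 mm in x and +47 mm in y.

```bash
python3 -m pendant '{"offset":[[0.008,0,0.08],[0.008,0,0.2],[0.008,0.03,0.235],[0.008,0.12,0.235],[0.008,0.22,0.235],[0.008,0.29,0.235],[0.008,0.3,0.235],[0.008,0.3,0.235]],"turn":[[0,0,0],[0,0,0],[0,0,0],[0,0,0],[0,0,0],[0,0,0],[0,0,0],[0,0,0]]}'
python3 - <<'E'
from h import *
go([.4886,-.246,.084],0)
E
```

```text
clock: 8.3
position: [0.4889, -0.2461, 0.1046]
ee_rot: [-0.707, 0.002, -0.002, 0.707]
ft_force: [0.9, -0.4, -0.8]
grip_width: 0.454
offset [-0.0017, 0.1028, 0.0006] turn [-0.0014, -0.0071, 0.0012]
```

```bash
python3 -m pendant '{"offset":[[0,0.02,0],[0,0.04,0],[0,0.055,0],[0,0.07,0],[0,0.08,0],[0,0.09,0],[0,0.09,0]],"turn":[[0,0,0],[0,0,0],[0,0,0],[0,0,0],[0,0,0],[0,0,0],[0,0,0]]}'
python3 - <<'E'
from h import *
p,d=manip.camera("wrist")
c=p[80:400,200:440,::-1];cv2.imwrite("pics/w5.png",cv2.resize(c,None,fx=1.8,fy=1.8,interpolation=cv2.INTER_CUBIC))
p,d=manip.camera("scene");np.save("s5d.npy",d)
cv2.imwrite("pics/s5.png",cv2.resize(p[190:310,290:430,::-1],None,fx=5,fy=5,interpolation=cv2.INTER_CUBIC))
E
```

```text
clock: 9.18
position: [0.4889, -0.2461, 0.0864]
ee_rot: [-0.707, 0.002, -0.002, 0.708]
ft_force: [-0.5, -0.4, -0.9]
grip_width: 0.454
```

View pics/s5.png

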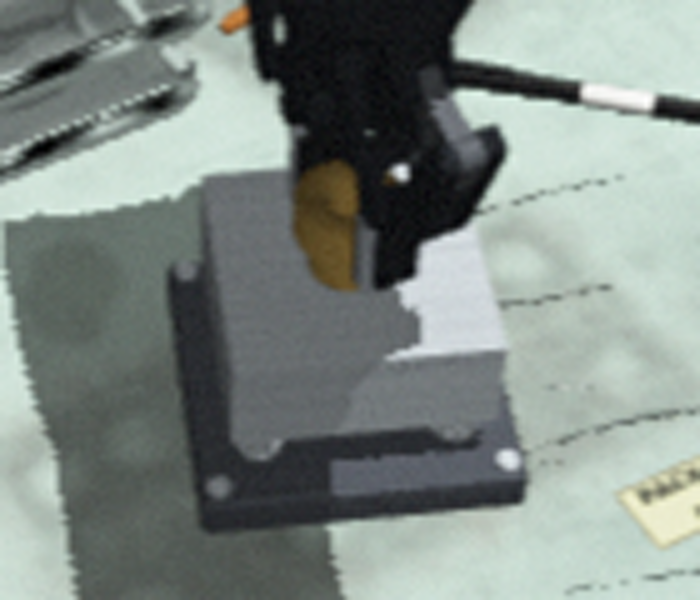

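No contact force with the foot about 4.5 mm below the face, so the sleeve is in the bore. Lowering to the start of the tight part.

```bash
python3 -m pendant '{"offset":[[0,0.005,0],[0,0.01,0],[0,0.014,0],[0,0.017,0],[0,0.017,0]],"turn":[[0,0,0],[0,0,0],[0,0,0],[0,0,0],[0,0,0]]}'
```

```text
clock: 9.9
position: [0.489, -0.2462, 0.0832]
ee_rot: [-0.707, 0.002, -0.002, 0.707]
ft_force: [-0.4, -1.2, -0.8]
grip_width: 0.455
```

```bash
python3 -m pendant '{"offset":[[0,0.005,0],[0,0.01,0],[0,0.013,0],[0,0.013,0]],"turn":[[0,0,0],[0,0,0],[0,0,0],[0,0,0]]}'
```

```text
clock: 10.4
position: [0.489, -0.2464, 0.0808]
ee_rot: [-0.707, 0.002, -0.002, 0.707]
ft_force: [-1.1, -1.1, 4.8]
grip_width: 0.455
```

Contact at about 5.5 N, so the sleeve is at the pads. Releasing, then lifting a little to look.

```bash
python3 -m pendant '{"offset":[[0,0,0],[0,0,0],[0,0,0],[0,0,0],[0,0,0]],"turn":[[0,0,0],[0,0,0],[0,0,0],[0,0,0],[0,0,0]]}' 80
python3 -m pendant '{"offset":[[0,-0.05,0],[0,-0.15,0],[0,-0.28,-0.05],[0,-0.38,-0.15],[0,-0.4,-0.24],[0,-0.4,-0.25],[0,-0.4,-0.25]],"turn":[[0,0,0],[0,0,0],[0,0,0],[0,0,0],[0,0,0],[0,0,0],[0,0,0]]}'
python3 - <<'E'
from h import *
import pickle
o=manip.get_obs();p,d=manip.camera("wrist");pickle.dump(o,open("o6.pkl","wb"));np.save("w6d.npy",d)
a=cv2.resize(p[100:300,210:430,::-1],None,fx=1.8,fy=1.8,interpolation=cv2.INTER_CUBIC)
p,d=manip.camera("scene");b=cv2.resize(p[190:310,290:380,::-1],(270,360),interpolation=cv2.INTER_CUBIC)
cv2.imwrite("pics/w6.png",np.hstack([a,b]))
E
```

```text
clock: 11.02
position: [0.489, -0.2464, 0.0808]
ee_rot: [-0.707, 0.002, -0.002, 0.707]
ft_force: [-0.2, -0.2, 0.6]
grip_width: 0.8
clock: 11.9
position: [0.4883, -0.2958, 0.1597]
ee_rot: [-0.706, 0.002, -0.002, 0.708]
ft_force: [0.9, 0.2, 0.6]
grip_width: 0.8
```

View pics/w6.png

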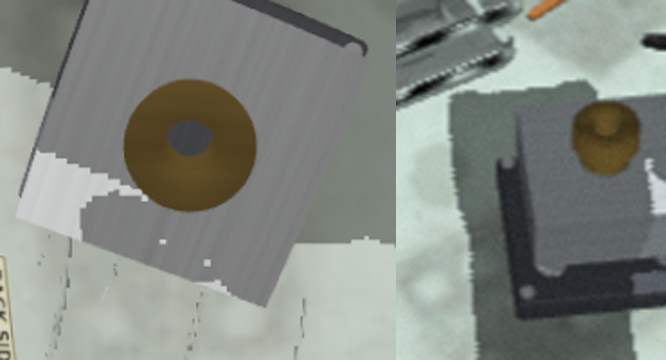

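The bushing stands upright in the bore, proud of the face: head centre at crop (190,145), shown in the scene view too. Next I measure the heights and the tilt.

```bash
cat >> h.py <<'E'
def wdepth(o,d):
    m=manip.camera_model("wrist");K=np.array(m["intrinsics"]);T=np.array(m["tool_from_camera"]);Q=R.from_quat(o["ee_rot"])
    v,u=np.mgrid[:480,:640];a=np.dstack([(u-K[0,2])/K[0,0],(v-K[1,2])/K[1,1]]);r=np.hypot(a[...,0],a[...,1])+1e-9
    e=np.dstack([a*(np.tan(r)/r)[...,None],np.ones_like(r)])*d[...,None]
    return Q.apply((e.reshape(-1,3)@T[:3,:3].T+T[:3,3])).reshape(480,640,3)+o["position"]
def report(o,d,cx,cy):
    W=wdepth(o,d);P=W.reshape(-1,3);r=np.hypot(P[:,0]-cx,P[:,1]-cy)
    f=P[(r>.028)&(r<.038)&(P[:,2]>.04)];h=P[(r>.010)&(r<.018)&(P[:,2]>.04)]
    print("face z",np.median(f[:,2]),len(f),"top z",np.median(h[:,2]),len(h),"shoulder above face",np.median(h[:,2])-.014-np.median(f[:,2]))
    for n,q in(("face",f),("head",h)):
        c=np.linalg.lstsq(np.c_[q[:,:2]-[cx,cy],np.ones(len(q))],q[:,2],rcond=None)[0];print(n,"tilt",c[:2].round(3),"z",c[2].round(4))
E
python3 - <<'E'
from h import *
import pickle
o=pickle.load(open("o6.pkl","rb"));d=np.load("w6d.npy")
c=wrist_pts(o,(315.6,180.5),.102);print(c,"uses top z .102")
report(o,d,c[0],c[1]); go([c[0],c[1],.125],0)
E
```

```text
[ 0.48883045 -0.2458769   0.102     ] uses top z .102
face z 0.24292762305026055 10812 top z 0.10379573476136587 2376 shoulder above face -0.15313188828889468
face tilt [ 0.002 -0.945] z 0.1641
head tilt [-0.003 -0.01 ] z 0.1038
offset [0.0004, 0.175, 0.2471] turn [-0.0023, -0.0059, 0.0002]
```

```bash
python3 - <<'E'
from h import *
import pickle
o=pickle.load(open("o6.pkl","rb"));d=np.load("w6d.npy");W=wdepth(o,d)[100:260,210:430].reshape(-1,3)
f=W[(W[:,2]>.06)&(W[:,2]<.09)];print("face",np.median(f[:,2]),len(f))
E
python3 -m pendant '{"offset":[[0,0,0.06],[0,0,0.16],[0,0.03,0.23],[0,0.1,0.247],[0,0.15,0.247],[0,0.17,0.247],[0,0.175,0.247],[0,0.175,0.247]],"turn":[[0,0,0],[0,0,0],[0,0,0],[0,0,0],[0,0,0],[0,0,0],[0,0,0],[0,0,0]]}' 0 30
python3 - <<'E'
from h import *
go([.4888,-.2459,.105],0);print(manip.get_obs()["ft_force"])
E
```

```text
face 0.0770107455379309 18409
clock: 13.0
position: [0.4889, -0.2462, 0.1251]
ee_rot: [-0.707, 0.002, -0.002, 0.708]
ft_force: [0.9, 0.4, -0.3]
grip_width: 0.0
offset [-0.0003, 0.1007, 0.0015] turn [-0.0022, -0.0065, 0.0006]
[ 0.94087449  0.39936664 -0.3466672 ]
```

```bash
python3 -m pendant '{"offset":[[0,0.03,0],[0,0.06,0],[0,0.08,0],[0,0.095,0],[0,0.1,0],[0,0.1,0]],"turn":[[0,0,0],[0,0,0],[0,0,0],[0,0,0],[0,0,0],[0,0,0]]}'
python3 -m pendant '{"offset":[[0,0.004,0],[0,0.008,0],[0,0.012,0],[0,0.015,0],[0,0.015,0]],"turn":[[0,0,0],[0,0,0],[0,0,0],[0,0,0],[0,0,0]]}'
```

```text
clock: 13.75
position: [0.4889, -0.2462, 0.1052]
ee_rot: [-0.707, 0.002, -0.002, 0.708]
ft_force: [-0.9, -0.6, 0.2]
grip_width: -0.003
clock: 14.38
position: [0.4891, -0.2464, 0.1024]
ee_rot: [-0.707, 0.001, -0.002, 0.708]
ft_force: [0.5, -1.3, 3.9]
grip_width: -0.002
```

```bash
for i in 1; do python3 -m pendant '{"offset":[[0,0.004,0],[0,0.008,0],[0,0.012,0],[0,0.015,0],[0,0.015,0]],"turn":[[0,0,0],[0,0,0],[0,0,0],[0,0,0],[0,0,0]]}'; done
python3 -m pendant '{"offset":[[0,0.004,0],[0,0.008,0],[0,0.012,0],[0,0.015,0],[0,0.015,0]],"turn":[[0,0,0],[0,0,0],[0,0,0],[0,0,0],[0,0,0]]}'
```

```text
clock: 15.0
position: [0.4891, -0.2464, 0.0993]
ee_rot: [-0.707, 0.001, -0.002, 0.708]
ft_force: [0.3, -0.7, 3.7]
grip_width: 0.001
clock: 15.62
position: [0.4891, -0.2464, 0.0963]
ee_rot: [-0.707, 0.002, -0.002, 0.708]
ft_force: [-0.2, -0.5, 3.8]
grip_width: 0.003
```

```bash
python3 -m pendant '{"offset":[[0,0.004,0],[0,0.008,0],[0,0.012,0],[0,0.015,0],[0,0.015,0]],"turn":[[0,0,0],[0,0,0],[0,0,0],[0,0,0],[0,0,0]]}'; python3 -m pendant '{"offset":[[0,0.004,0],[0,0.008,0],[0,0.012,0],[0,0.015,0],[0,0.015,0]],"turn":[[0,0,0],[0,0,0],[0,0,0],[0,0,0],[0,0,0]]}'
```

```text
clock: 16.25
position: [0.4892, -0.2464, 0.0934]
ee_rot: [-0.707, 0.001, -0.002, 0.708]
ft_force: [0.8, -0.9, 6.9]
grip_width: -0.002
clock: 16.88
position: [0.4895, -0.2465, 0.0908]
ee_rot: [-0.707, 0.001, -0.002, 0.707]
ft_force: [-1.0, 0.5, 7.7]
grip_width: 0.005
```

```bash
python3 -m pendant '{"offset":[[0,0.004,0],[0,0.008,0],[0,0.012,0],[0,0.015,0],[0,0.015,0]],"turn":[[0,0,0],[0,0,0],[0,0,0],[0,0,0],[0,0,0]]}'; python3 -m pendant '{"offset":[[0,0.003,0],[0,0.006,0],[0,0.009,0],[0,0.01,0],[0,0.01,0]],"turn":[[0,0,0],[0,0,0],[0,0,0],[0,0,0],[0,0,0]]}'
```

```text
clock: 17.5
position: [0.4897, -0.2466, 0.0883]
ee_rot: [-0.707, 0.001, -0.003, 0.707]
ft_force: [-0.4, -0.4, 9.3]
grip_width: 0.002
clock: 18.12
position: [0.49, -0.2466, 0.0868]
ee_rot: [-0.707, 0.001, -0.003, 0.707]
ft_force: [-0.8, -0.2, 11.0]
grip_width: -0.0
```

```bash
python3 -m pendant '{"offset":[[0,0.003,0],[0,0.006,0],[0,0.009,0],[0,0.01,0],[0,0.01,0]],"turn":[[0,0,0],[0,0,0],[0,0,0],[0,0,0],[0,0,0]]}'; python3 -m pendant '{"offset":[[0,0.003,0],[0,0.006,0],[0,0.008,0],[0,0.008,0]],"turn":[[0,0,0],[0,0,0],[0,0,0],[0,0,0]]}'
```

```text
clock: 18.75
position: [0.4903, -0.2466, 0.0854]
ee_rot: [0.707, -0.001, 0.003, -0.707]
ft_force: [-1.3, 0.5, 11.5]
grip_width: 0.001
clock: 19.25
position: [0.4904, -0.2467, 0.0844]
ee_rot: [0.707, -0.001, 0.003, -0.707]
ft_force: [-2.8, -0.0, 10.0]
grip_width: -0.002
```

```bash
python3 -m pendant '{"offset":[[-0.001,0.003,0],[-0.002,0.006,0],[-0.002,0.009,0],[-0.002,0.01,0],[-0.002,0.01,0]],"turn":[[0,0,0],[0,0,0],[0,0,0],[0,0,0],[0,0,0]]}'; python3 -m pendant '{"offset":[[0,0.003,0],[0,0.006,0],[0,0.008,0],[0,0.008,0]],"turn":[[0,0,0],[0,0,0],[0,0,0],[0,0,0]]}'
```

```text
clock: 19.88
position: [0.4901, -0.2468, 0.0829]
ee_rot: [0.707, -0.001, 0.003, -0.707]
ft_force: [-2.5, -0.5, 10.5]
grip_width: -0.004
clock: 20.38
position: [0.4902, -0.2468, 0.0818]
ee_rot: [0.707, -0.001, 0.003, -0.707]
ft_force: [-2.4, -0.1, 10.1]
grip_width: -0.002
```

```bash
python3 -m pendant '{"offset":[[-0.001,0.003,0],[-0.001,0.006,0],[-0.001,0.008,0],[-0.001,0.008,0]],"turn":[[0,0,0],[0,0,0],[0,0,0],[0,0,0]]}'; python3 -m pendant '{"offset":[[0,0.003,0],[0,0.006,0],[0,0.008,0],[0,0.008,0]],"turn":[[0,0,0],[0,0,0],[0,0,0],[0,0,0]]}'
```

```text
clock: 20.88
position: [0.4901, -0.2468, 0.0808]
ee_rot: [0.708, -0.001, 0.003, -0.707]
ft_force: [-3.5, 0.1, 12.3]
grip_width: -0.002
clock: 21.38
position: [0.4901, -0.2468, 0.08]
ee_rot: [0.708, -0.001, 0.003, -0.707]
ft_force: [-4.3, 0.4, 15.1]
grip_width: -0.001
```

Force is climbing about 3.5 N/mm, which means the shoulder is seated and the stop springs are loading. Pushing to about 19 N.

```bash
python3 -m pendant '{"offset":[[0,0.003,0],[0,0.006,0],[0,0.008,0],[0,0.008,0]],"turn":[[0,0,0],[0,0,0],[0,0,0],[0,0,0]]}'
python3 - <<'E'
from h import *
import pickle
o=manip.get_obs();p,d=manip.camera("scene");cv2.imwrite("pics/s7.png",cv2.resize(p[190:310,300:420,::-1],None,fx=5,fy=5,interpolation=cv2.INTER_CUBIC));print(o["ft_force"],manip.get_obs()["ft_force"])
E
```

```text
clock: 21.88
position: [0.4901, -0.2468, 0.0794]
ee_rot: [0.708, -0.001, 0.003, -0.706]
ft_force: [-5.5, 2.0, 16.4]
grip_width: 0.004
[-5.45122194  1.96414897 16.41503286] [-5.44330768  1.07602775 16.8410369 ]
```

View pics/s7.png

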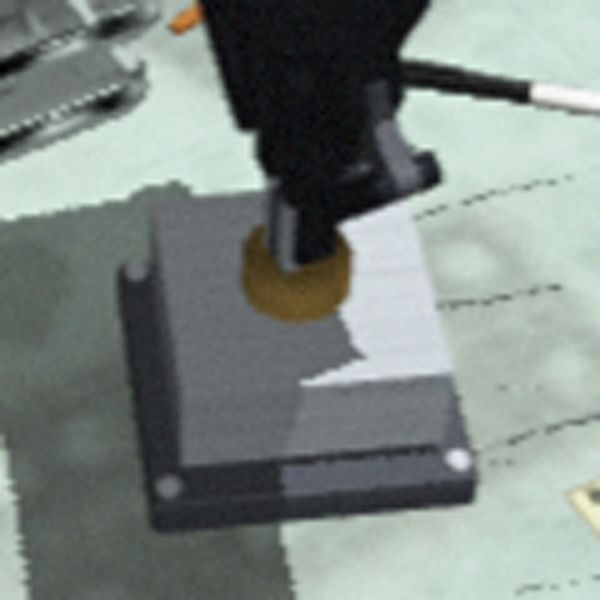

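The head rests flat on the face: no sleeve is visible under its rim at (297,315). One more push to be firmly above 14 N, easing the sideways load.

```bash
python3 -m pendant '{"offset":[[-0.002,0.003,0],[-0.003,0.006,0],[-0.003,0.008,0],[-0.003,0.009,0],[-0.003,0.009,0]],"turn":[[0,0,0],[0,0,0],[0,0,0],[0,0,0],[0,0,0]]}'
```

```text
clock: 22.55
position: [0.4899, -0.2468, 0.0789]
ee_rot: [0.708, -0.0, 0.003, -0.706]
ft_force: [-4.7, 1.0, 18.8]
grip_width: -0.001
```

Held at about 19 N. Backing off and checking the seat.

```bash
python3 -m pendant '{"offset":[[0,-0.01,0],[0,-0.04,0],[0,-0.12,0],[0,-0.25,0],[0,-0.35,-0.1],[0,-0.4,-0.22],[0,-0.4,-0.25],[0,-0.4,-0.25]],"turn":[[0,0,0],[0,0,0],[0,0,0],[0,0,0],[0,0,0],[0,0,0],[0,0,0],[0,0,0]]}'
python3 - <<'E'
from h import *
o=manip.get_obs();p,d=manip.camera("wrist");W=wdepth(o,d)[100:280,200:440].reshape(-1,3)
cv2.imwrite("pics/w8.png",cv2.resize(p[100:300,210:430,::-1],None,fx=1.8,fy=1.8,interpolation=cv2.INTER_CUBIC))
r=np.hypot(W[:,0]-.489,W[:,1]+.246);f=W[(r>.026)&(r<.04)&(W[:,2]<.095)&(W[:,2]>.05)];h=W[(r>.010)&(r<.018)]
for n,q in(("face",f),("head",h)):
    print(n,np.median(q[:,2]),len(q),np.linalg.lstsq(np.c_[q[:,:2]-[.489,-.246],np.ones(len(q))],q[:,2],rcond=None)[0].round(4))
E
```

```text
clock: 23.55
position: [0.4891, -0.296, 0.1586]
ee_rot: [0.708, -0.001, 0.003, -0.706]
ft_force: [-0.0, 0.1, -0.3]
grip_width: 0.0
face 0.06868332497471893 7100 [-0.0011  0.0015  0.0687]
head 0.08273310444129149 2039 [-0.0062  0.1894  0.0808]
```

View pics/w8.png

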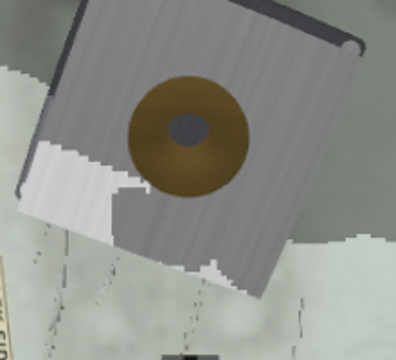

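The head sits concentric and flat at crop (188,136). The median gap is 14.05 mm, so the shoulder is flush. The head tilt fit picked up the hole's depth, so I'll repeat it with outliers removed before handing in.

Run:
```python
from h import *
o=manip.get_obs();p,d=manip.camera("wrist");W=wdepth(o,d)[100:280,200:440].reshape(-1,3)
c=wrist_pts(o,(210+188.5/1.8,100+136.5/1.8),.0827);print(c)
r=np.hypot(W[:,0]-c[0],W[:,1]-c[1]);h=W[(r>.010)&(r<.018)&(abs(W[:,2]-.0827)<.005)]
l=np.linalg.lstsq(np.c_[h[:,:2]-c[:2],np.ones(len(h))],h[:,2],rcond=None)[0];print(len(h),l.round(4))
if np.hypot(*l[:2])<.045: manip.hand_in();print("handed in")
```

```text
[ 0.48945625 -0.24552582  0.0827    ]
1988 [-0.002   0.0005  0.0828]
the job is handed in; nothing more can be done
handed in
```

I started the bushing in the bore by hand and released it upright with the shoulder about 12.8 mm proud. I then pressed it home with the closed fingertips and handed the job in at about 24 s of the 58 s allowed.

- **Press:** The final push was about 19 N vertical, with about 5 N sideways. The highest wrist force read at the end of any move was also about 19 N, well under the 25 N limit.
- **Seat:** After backing off, the head top is 14.05 mm above the face, so the shoulder is flush to about 0.1 mm. The head's tilt is about 0.002 rad, and its centre is within about 1 mm of the bore's measured centre.
- **Disagreement:** My first tilt fit read 0.19. It had picked up depth readings from the hole, and repeating it without those outliers gave the 0.002 figure.
- **Bystanders:** I felt no contact with the loupe, tweezers or marker, but I did not measure their positions again at the end.

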